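# Clamp a nameplate blank in the tag marking machine

### The arm

A 6-joint arm with a two-finger parallel gripper is mounted at the origin on the work surface. World frame = base frame: x ahead of the robot, y to its left, z up, the work surface at z = 0. Lengths are in m, angles in degrees, forces in N, time in s.
With the tool pointing down it reaches from about 0.4 to 0.825 m from the base axis. Payload 7 kg.
Tool frame: the origin (TCP) lies on the centre line of the jaws, within the pads' length; the fingertips stand 8 mm ahead of it and the grasp point (between the pads) lies 11 mm behind it; z points along the fingers, y is the line along which they close (so a half turn about z gives the same grasp; the last joint's range is limited). The gripper opens to 88 mm and grips with 3 to 60 N. Pads are 19 mm wide; open, the fingers measure 130 mm over their backs; the gripper's body (78 mm by 193 mm) begins 47 mm behind the grasp point.
Start: joints at [90.705, 20.546, 0.682, 0, -70.136, -16.507], TCP at [0.184, 0.649, 0.235] pointing down, gripper open.
Joint ranges: [-176.03, 176.03], [-82.01, 121.73], [-58.28, 71.71], [-173.87, 95.51], [-174.79, -0.11], [-173.66, 173.66]. Speed limits (degrees/s): [136.94, 136.94, 172.46, 180, 180, 180].

### API

Orientations are given as [roll, pitch, yaw] about the fixed x, y, z axes, in that order (R = Rz(yaw) Ry(pitch) Rx(roll)).
In Python, from plant import telemetry, viewer, close_job, models gives the robot as it stands.
- The arm moves only by the shell command python3 -m handwheel 'ROWS' [FORCE]. ROWS is JSON, a list of rows, each an object with "grip": the closure, from -1 (fully open) to 1 (shut); "travel": the shift along the tool's x, y, z as a fraction of full scale, a list of three; "spin": the turn about the tool's z as a fraction of full scale. A call has 1 to 8 rows; each row shifts and turns the commanded pose from where the row before left it, along the tool's axes as they then stand; what a row does not reach is not made up. Full scale, the value 1, is 0.025 m for a shift and 5 degrees for a turn. A row lasts 1/8 s, in which the tool goes at most 62.5 mm and 10.7 degrees, less where a joint would pass 70% of its speed; a pose out of reach is approached as far as the arm can. A call with a number of a shift or a turn outside -1 to 1 is refused whole. A call with a gripper value outside its range is refused whole. The fingers move at their own pace and stop on an object; FORCE is the grip in N (left out, the last holds). Time passes only in rows, so rows that do not move let the fingers close. It gives the time, the measured TCP pose, the force, the opening and the grip force at its end, in the units of the state.
- telemetry.get_state(): the state, without advancing time (a new reading comes with each control period).
- viewer.capture(name): name is "scene" or "top" or "wrist"; returns the picture (420x560x3 uint8, red, green, blue); there is no depth.
- viewer.calibration(name): a dict with "fx", "fy", "cx", "cy" (pixels), "T" (4x4, takes a point from camera to world coordinates); the wrist camera has in their place "T_tool_cam" (4x4, takes a point from camera to tool coordinates, whose origin is the TCP and whose axes are the flange's). Camera axes: x right, y down, z forward; pixel columns grow to the right and rows downward; lengths in m; the calibration is good to about 2 mm. A picture is of the moment at which its call begins: read the wrist's pose just before it. calibration takes no time and is no camera call.
- close_job(): hands the job in; it is judged then, once.
Trained networks look in the newest picture that a camera, given by its name, has taken for a name from the list of things; names that differ only in an ending like _2 or _b are one class to them, and where a whole thing is asked for, a point or a joint stands for the part that bears it (a point fixed in the world has none). Each returns a list of dicts, best first, with "p" (0 to 1); they miss things now and then, are a little off and sometimes report something else, mostly with a low value. They report only what shows in the picture. A call takes as long as a camera call. They do not tell look-alikes from the thing itself.
- models.find_in(camera, thing): "position" ([column, row] in pixels, amid what is visible of it).
The state is a dict: "time_s": time; "joints": joint angles; "qd": joint speeds; "joint_torque": joint torques, N m; "tcp_pos": TCP position; "eef_rot": TCP orientation; "contact_force": force on the tool from outside, world axes, zero at the start; "moment": the same for the moment, N m; "gripper_width": finger opening in m; "gripper_force": force on a finger pad.
Only numpy, scipy, OpenCV 4.12 (cv2) and the standard library are available. Lean on these libraries where they do the work, as an engineer would, in place of code of your own. Each camera call takes 0.05 s, during which the arm holds its last target. There are 200 camera calls.

### The job

Push the brass nameplate blank along the marking machine's deck until its end is fully home against the red end stop, then roll the recessed thumbwheel with a fingertip on its exposed rim, with the rim's top going towards the blank, until the aluminium jaw holds the blank firmly and squarely against the fixed jaw, snug but not crushed. Move the jaw only by its wheel, be gentle with the machine and the blank, and leave the loose aluminium tag, mug, jar and screwdriver where they are.

Things in the scene. Friction and masses are not known exactly. Their poses are not given: they have to be found in the camera images.
- machine: Fixed blue-grey tag marking machine, 250 x 390 mm, flat dark deck 60 mm above the table. Origin on the table under the deck's middle; x runs along the blank towards the red end stop, y left towards the hood, z up. Round hood (radius 75 mm, top 155 mm above the table) on the deck from y = 90 to 175 mm, a lever beyond it. A blank that is home has its centre at x = 10 mm; clamped, y = -16 mm.
- stop (a point): Middle of the near face of the red end stop, at deck height, machine x = 50, y = -21 mm; axes as the machine's. The stop is 70 mm wide along y and 8 mm high; the blank's far end butts on this face.
- fixed_jaw (a point): Middle of the clamping face of the dark fixed jaw, at deck height, machine x = 15, y = 0 mm; axes as the machine's. The face looks to -y, is 60 mm long along x and 8 mm high.
- jaw: Moving aluminium jaw, 60 mm along x, 14 along y, 8 high, sliding along the machine's y, sprung (12 N per mm) on a 4 mm high foot that trails 47 mm behind its face. Origin at the foot of the middle of its clamping face, which looks to +y; axes as the machine's. The thumbwheel drives the foot 5 mm towards the blank per radian and holds it where it is left.
- plate: Loose brass nameplate blank 80 x 32 x 12 mm, about 0.25 kg, lying on the deck between the jaws, 15 to 35 mm short of the end stop and slightly askew. Origin at the centre of its underside, x along its length to the end stop, z up. Its near end (-x) sticks out of the jaws, so that a fingertip can push it.
- wheel: Recessed thumbwheel, radius 30, width 14 mm, black rubber, orange marks. Origin on its level axis, 20 mm below the deck; x as the machine's. At 0 its z is up, jaw open; the jaw closes as the rim's top rolls to the machine's +y (turn about -x) and meets the blank at about 2.4 rad, then 6 N more clamping per 0.1 rad. Needs 2-3 N along the rim, 1 N more per 6 N; slips back above 14 N. Rigid downward.
- wheel_top (a point): Nominal highest point of the thumbwheel's exposed rim, 10 mm above the deck, at x = 0, y = -135 mm of the machine; axes as the machine's. The worn rim runs out of true: its real height here changes by up to 1.5 mm either way as it turns, so feel for it. A grey bezel 3 mm high flanks the wheel (34 mm over all along x, 62 mm along y).
- tag: Loose aluminium tag 50 x 28 x 6 mm lying on the deck beyond the wheel, a bystander. Origin at the centre of its underside.
- mug: White mug on the table beside the machine, 76 mm wide and 85 mm high, a bystander. Origin at the centre of its underside.
- jar: Amber glass jar with a steel lid on the table beside the machine, 64 mm wide and 90 mm high, a bystander. Origin at the centre of its underside.
- driver: Screwdriver with a red handle, 170 mm long, lying on the table on the robot's side of the machine, a bystander. Origin at its middle, underside.
Mind the look-alikes: they are no part of the job. Of the things shaped like the plate, the brass one is meant.

How it is judged (in metres and radians):
On the way, in this order (a step that is already met when the one before it is completed fails the run):
1. the blank is pushed home against the end stop (within 1.5 mm) (x of plate in the frame of machine above 0.0085 m), for 0.2 s.
2. the jaw, driven by the wheel, clamps the blank with more than 4 N (contact force between jaw and plate above 4 N), for 0.3 s.
At the end, for the whole second after the job is handed in: The blank lies flat on the deck, its end within 2.5 mm of the end stop and square to the machine within 0.03 rad, held by the jaw with more than 4 N, at rest and let go (x of plate in the frame of machine above 0.0075 m and angle between the x axis of plate and the x axis of machine, either way round below 0.03 rad and distance between plate and machine below 0.0675 m and contact force between jaw and plate above 4 N and linear speed of plate below 0.01 m/s); the robot touches nothing.
It fails at once if the robot presses on the thumbwheel with more than 25 N, or on any of the machine with more than 60 N (contact force between the fingers and wheel above 25 N or contact force between the fingers and machine above 60 N).
It fails at once if the robot presses on the blank with more than 25 N (contact force between the fingers and plate above 25 N).
It fails at once if the blank is crushed: the jaw presses on it with more than 30 N (contact force between jaw and plate above 30 N).
It fails at once if the jaw is pushed directly by the robot (contact force between the fingers and jaw above 3 N).
It fails at once if a bystander is moved by more than 30 mm (distance of any of tag, mug, jar, driver from where it was at the start of the episode above 0.03 m).
It also fails if it takes over 72 s, if anything falls off the work surface, if the arm or the gripper's body presses on something with over 40 N, if the wrist force passes 120 N, or if a joint passes its speed limit or range.

## Working session

There is one attempt and no reset: what is moved stays moved. The work goes in short steps, Python scripts to look and compute and a shell command to move; the robot and the scene stay as the last step left them, time stands still between calls to the robot, and variables do not carry over. Pictures are saved under pics/ and viewed, at most 10 in all, crops included, and the job is handed in when it is done.

```bash
mkdir -p pics; python3 - <<'E'
from plant import telemetry, viewer, models
import cv2
s=telemetry.get_state();print({k:s[k] for k in('time_s','tcp_pos','eef_rot','contact_force','gripper_width')})
for c in('top','scene'):
    im=viewer.capture(c);cv2.imwrite(f'pics/{c}1.png',im[:,:,::-1])
    k=viewer.calibration(c);print(c,k)
    for t in('machine','plate','wheel','jaw','stop','fixed_jaw','tag','mug','jar','driver'):
        print(t,[(r['position'],round(r['p'],2)) for r in models.find_in(c,t)[:3]])
print(viewer.calibration('wrist'))
E
```

```text
{'time_s': 0.0, 'tcp_pos': array([0.18368579, 0.64904697, 0.23362492]), 'eef_rot': array([ 1.79906197e+02, -8.19978517e-03, -1.58080611e+01]), 'contact_force': array([1.10746666, 0.71042822, 0.63933039]), 'gripper_width': 0.08759120521806153}
top {'fx': 542.7131960134508, 'fy': 542.7131960134508, 'cx': 280.01780740317355, 'cy': 199.51512532960155, 'T': array([[-6.87335968e-03, -9.83120262e-01,  1.82831362e-01,
         3.76033703e-01],
       [-9.99976378e-01,  6.75631922e-03, -1.26303820e-03,
         1.07667945e-02],
       [ 6.45140526e-06, -1.82835725e-01, -9.83143478e-01,
         1.46477014e+00],
       [ 0.00000000e+00,  0.00000000e+00,  0.00000000e+00,
         1.00000000e+00]])}
machine [([299.0, 216.4], 0.81)]
plate [([308.3, 219.3], 0.82), ([414.4, 239.7], 0.76), ([205.5, 299.8], 0.75)]
wheel [([347.5, 201.5], 0.48)]
jaw [([314.4, 201.7], 0.54)]
stop [([295.4, 215.0], 0.77)]
fixed_jaw [([296.4, 215.9], 0.84)]
tag [([353.2, 168.1], 0.51)]
mug [([191.9, 218.4], 0.91)]
jar [([402.7, 195.7], 0.83)]
driver [([334.2, 276.5], 0.54)]
scene {'fx': 509.7971323934888, 'fy': 509.79713
[... 448 characters left out ...]
0.55)]
jaw [([220.6, 218.1], 0.47), ([102.9, 267.6], 0.47)]
stop [([239.0, 222.8], 0.59)]
fixed_jaw [([233.5, 220.4], 0.6)]
tag [([188.5, 260.7], 0.74)]
mug [([355.0, 177.1], 0.83)]
jar [([103.3, 267.2], 0.78)]
driver [([173.6, 191.9], 0.72)]
{'fx': 330.1747699800529, 'fy': 330.1747699800529, 'cx': 280.4660258379855, 'cy': 207.93784246640007, 'T_tool_cam': array([[ 2.98897564e-04, -9.62512072e-01, -2.71238680e-01,
         7.34758024e-02],
       [ 9.99999648e-01,  5.00268852e-04, -6.73271786e-04,
         5.77577928e-04],
       [ 7.83724486e-04, -2.71238384e-01,  9.62511883e-01,
        -1.50342197e-01],
       [ 0.00000000e+00,  0.00000000e+00,  0.00000000e+00,
         1.00000000e+00]])}
```

View pics/top1.png

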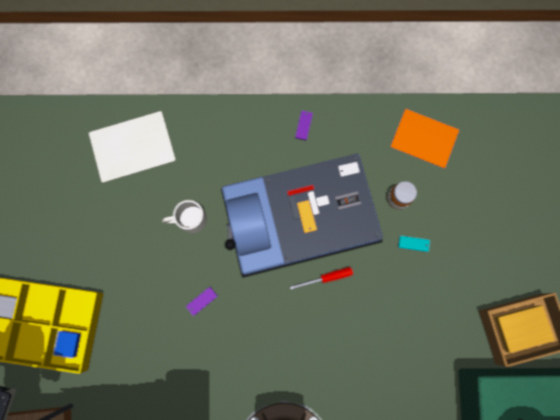

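View pics/scene1.png

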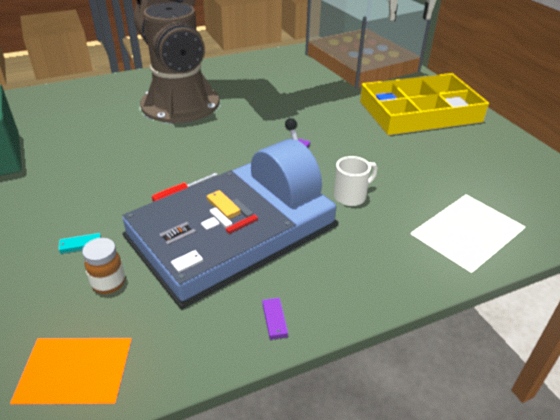

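Top shows the machine amid the image with its x pointing up. The red stop is at (301,190), the brass plate at (307,216), the wheel at (347,200) and the tag at (348,169). The hood is on the left.

```bash
cat >h.py <<'E'
import numpy as np
from scipy.spatial.transform import Rotation as R
from plant import viewer,telemetry
def ray(cam,px,z,st=None):
    k=viewer.calibration(cam)
    if cam=='wrist':
        T=np.eye(4);T[:3,:3]=R.from_euler('xyz',st['eef_rot'],degrees=True).as_matrix();T[:3,3]=st['tcp_pos'];T=T@k['T_tool_cam']
    else:T=k['T']
    d=T[:3,:3]@[(px[0]-k['cx'])/k['fx'],(px[1]-k['cy'])/k['fy'],1]
    return T[:3,3]+d*(z-T[2,3])/d[2]
E
python3 - <<'E'
from h import *
for p,z in(((222,187),.06),((358,155),.06),((382,240),.06),((245,273),.06),((347.5,200.5),.068),((307,216),.072),((301,191),.068)):
    print(p,ray('top',p,z).round(4))
c=[ray('top',p,.06)[:2] for p in((222,187),(358,155),(382,240),(245,273))]
print(np.mean(c,0))
for a,b in((0,1),(3,2),(3,0),(2,1)):
    d=c[b]-c[a];print(np.degrees(np.arctan2(d[1],d[0])),np.linalg.norm(d))
E
```

```text
(222, 187) [0.672  0.1621 0.06  ]
(358, 155) [ 0.7569 -0.2004  0.06  ]
(382, 240) [ 0.5285 -0.2551  0.06  ]
(245, 273) [0.4459 0.1002 0.06  ]
(347.5, 200.5) [ 0.632  -0.1676  0.068 ]
(307, 216) [ 0.591  -0.0608  0.072 ]
(301, 191) [ 0.6581 -0.0463  0.068 ]
[ 0.60083591 -0.04828378]
-76.81710836891827 0.3723026324161224
-76.91628618816897 0.3648016970006398
15.320223296952788 0.2343731423637568
13.485278717480265 0.23484482495886114
```

```bash
A='{"grip":1,"travel":[1,1,0],"spin":0}'
python3 -m handwheel '[{"grip":1,"travel":[1,1,0],"spin":0},{"grip":1,"travel":[1,1,0],"spin":0},{"grip":1,"travel":[1,1,0],"spin":0},{"grip":1,"travel":[1,1,0],"spin":0},{"grip":1,"travel":[1,1,0],"spin":0},{"grip":1,"travel":[1,1,0],"spin":0},{"grip":1,"travel":[1,1,0],"spin":0},{"grip":1,"travel":[1,1,0],"spin":0}]' 10
```

```text
time_s: 2.1
tcp_pos: [0.3223, 0.4016, 0.2348]
eef_rot: [-180.0, -0.0, -15.8]
contact_force: [0.6, -0.6, -0.1]
gripper_width: 0.0133
gripper_force: 0.0
```

```bash

python3 -m handwheel '[{"grip":1,"travel":[1,1,0],"spin":0},{"grip":1,"travel":[1,1,0],"spin":0},{"grip":1,"travel":[1,1,0],"spin":0},{"grip":1,"travel":[1,1,0],"spin":0},{"grip":1,"travel":[1,1,0],"spin":0},{"grip":1,"travel":[1,1,0],"spin":0},{"grip":1,"travel":[1,1,0],"spin":0},{"grip":1,"travel":[1,1,0],"spin":0}]' 10 >/dev/null
python3 -m handwheel '[{"grip":1,"travel":[1,1,0],"spin":0},{"grip":1,"travel":[1,1,0],"spin":0},{"grip":1,"travel":[1,1,0],"spin":0},{"grip":1,"travel":[1,1,0],"spin":0},{"grip":1,"travel":[1,1,0],"spin":0},{"grip":1,"travel":[1,1,0],"spin":0},{"grip":1,"travel":[1,1,0],"spin":0},{"grip":1,"travel":[1,1,0],"spin":0}]' 10 >/dev/null
python3 -m handwheel '[{"grip":1,"travel":[0,0,0],"spin":-1},{"grip":1,"travel":[0,0,0],"spin":-1},{"grip":1,"travel":[0,0,0],"spin":-1},{"grip":1,"travel":[0,0,0],"spin":-1},{"grip":1,"travel":[0,0,0],"spin":-1},{"grip":1,"travel":[0,0,0],"spin":-0.86},{"grip":1,"travel":[0,0,0],"spin":0}]' 10
python3 - <<'E'
from h import *
import cv2
from plant import models
s=telemetry.get_state();im=viewer.capture('wrist');cv2.imwrite('pics/w1.png',im[:,:,::-1])
np.savez('w1.npz',p=s['tcp_pos'],r=s['eef_rot'])
E
```

```text
time_s: 4.97
tcp_pos: [0.5978, -0.0913, 0.2346]
eef_rot: [180.0, -0.0, 13.5]
contact_force: [-0.0, -0.6, 0.7]
gripper_width: 0.0003
gripper_force: 0.0
```

View pics/w1.png

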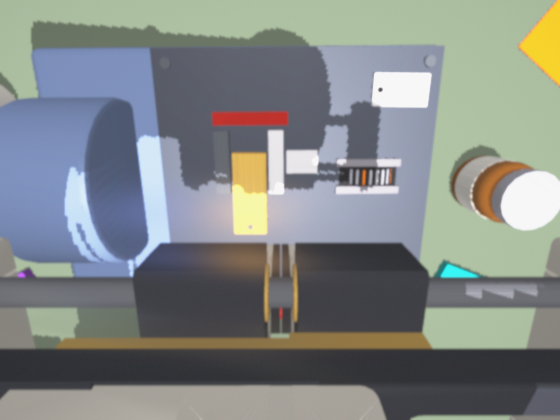

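The wrist view is nearly square to the machine. The stop is at (250,118), the brass blank spans (232-267, 152-235), the moving jaw is at (276,162), and the wheel bezel at (368,176).

```bash
python3 - <<'E'
from h import *
import cv2
d=np.load('w1.npz');s={'tcp_pos':d['p'],'eef_rot':d['r']}
im=cv2.imread('pics/w1.png');hsv=cv2.cvtColor(im,cv2.COLOR_BGR2HSV)
def big(m,x0,y0,x1,y1):
    k=np.zeros_like(m);k[y0:y1,x0:x1]=m[y0:y1,x0:x1]
    c=max(cv2.findContours(k,0,2)[0],key=cv2.contourArea);return cv2.boxPoints(cv2.minAreaRect(c)),c
red=(((hsv[...,0]<6)|(hsv[...,0]>174))&(hsv[...,1]>150)).astype('u1')
br=((hsv[...,0]>8)&(hsv[...,0]<35)&(hsv[...,1]>110)).astype('u1')
for n,m,box,z in(('stop',red,(195,100,300,135),.068),('plate',br,(220,140,275,245),.072)):
    b,_=big(m,*box);w=np.array([ray('wrist',p,z,s)[:2] for p in b])
    print(n,b.round(1).tolist(),'\n',w.round(4).tolist(),w.mean(0).round(4))
    for i in(0,1):
        e=w[i+1]-w[i];print(np.linalg.norm(e).round(4),np.degrees(np.arctan2(e[1],e[0])).round(2))
for n,p,z in(('bezel TL',(336.5,160),.063),('TR',(401,160),.063),('BL',(336.5,193),.063),('BR',(399,193),.063),('fixedjaw',(222.5,162),.068),('deckcornerscrew L',(164,62),.06),('R',(430,61),.06)):
    print(n,ray('wrist',p,z,s)[:2].round(4))
E
```

```text
stop [[212.0, 112.0], [287.0, 112.0], [287.0, 124.0], [212.0, 124.0]] 
 [[0.6569, -0.0127], [0.6731, -0.0799], [0.6626, -0.0825], [0.6464, -0.0146]] [ 0.6597 -0.0474]
0.0691 -76.51
0.0107 -166.21
plate [[232.0, 153.0], [266.0, 153.0], [266.0, 193.0], [232.0, 193.0]] 
 [[0.625, -0.0384], [0.6324, -0.0695], [0.5948, -0.0781], [0.5871, -0.0459]] [ 0.6098 -0.058 ]
0.032 -76.51
0.0386 -167.19
bezel TL [ 0.6408 -0.1376]
TR [ 0.6554 -0.1986]
BL [ 0.6091 -0.1467]
BR [ 0.6237 -0.2075]
fixedjaw [ 0.6139 -0.0307]
deckcornerscrew L [0.6895 0.0391]
R [ 0.7467 -0.1958]
```

```bash

python3 -m handwheel '[{"grip":1,"travel":[-0.87,-0.37,0.5],"spin":0},{"grip":1,"travel":[-0.87,-0.37,0.5],"spin":0},{"grip":1,"travel":[-0.87,-0.37,0.5],"spin":0},{"grip":1,"travel":[0,0,1],"spin":0},{"grip":1,"travel":[0,0,1],"spin":0},{"grip":1,"travel":[0,0,1],"spin":0},{"grip":1,"travel":[0,0,1],"spin":0},{"grip":1,"travel":[0,0,0.9],"spin":0}]' 10
python3 -m handwheel '[{"grip":1,"travel":[0,0,0],"spin":0},{"grip":1,"travel":[0,0,0],"spin":0}]'
python3 - <<'E'
from h import *
import cv2
s=telemetry.get_state();im=viewer.capture('wrist');cv2.imwrite('pics/w2.png',im[:,:,::-1])
np.savez('w2.npz',p=s['tcp_pos'],r=s['eef_rot'])
E
```

```text
time_s: 6.02
tcp_pos: [0.5278, -0.0795, 0.0738]
eef_rot: [180.0, -0.0, 13.4]
contact_force: [-0.3, 0.9, 0.8]
gripper_width: 0.0003
gripper_force: 0.0
time_s: 6.28
tcp_pos: [0.5285, -0.0794, 0.0754]
eef_rot: [180.0, -0.1, 13.5]
contact_force: [-0.4, 0.2, 0.8]
gripper_width: 0.0007
gripper_force: 0.0
```

View pics/w2.png

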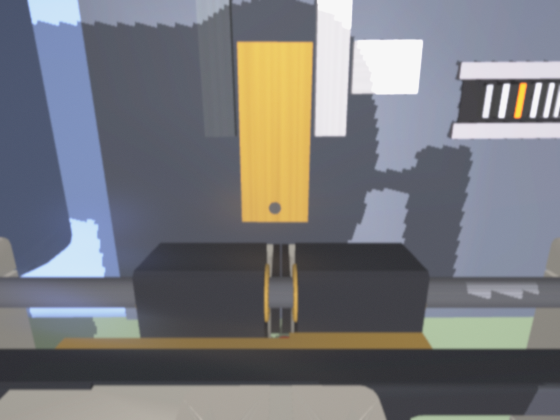

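```bash
python3 - <<'E'
import cv2,numpy as np
im=cv2.imread('pics/w2.png')[200:350,210:350]
im=np.clip(255*(im/255.)**.5,0,255).astype('u1')
cv2.imwrite('pics/c2.png',cv2.resize(im,None,fx=4,fy=4,interpolation=2))
E
```

```text
(no output)
```

View pics/c2.png

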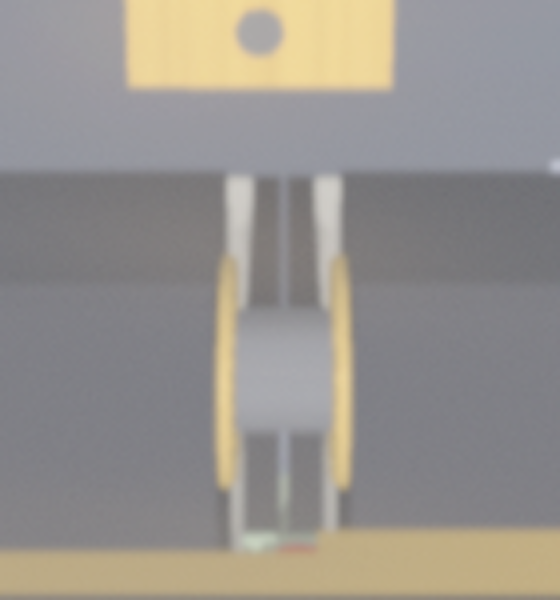

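The blank's near end is at row 222, columns 241-309, about 2 mm left of the tool centre line; the fingertips are partly hidden by the gripper body.

```bash
python3 - <<'E'
from h import *
d=np.load('w2.npz');s={'tcp_pos':d['p'],'eef_rot':d['r']}
Rm=R.from_euler('z',13.5,degrees=True).as_matrix()
for p,z in(((275,222),.072),((274.5,43),.072),((241,222),.072),((309,222),.072),((238,43),.072),((311,43),.072),((204,136),.068),((331,136),.068),((317,136),.068)):
    w=ray('wrist',p,z,s); print(p,'mach',(Rm.T@(w-[.601,-.0406,0])*1000).round(1),'fromTCP',(Rm.T@(w-s['tcp_pos'])*1000).round(1))
E
```

```text
(275, 222) mach [-56.8 -18.7  72. ] fromTCP [22.7  2.1 -3.4]
(274.5, 43) mach [ 23.  -18.9  72. ] fromTCP [102.6   2.   -3.4]
(241, 222) mach [-56.8  -2.1  72. ] fromTCP [22.7 18.8 -3.4]
(309, 222) mach [-56.8 -35.4  72. ] fromTCP [ 22.7 -14.5  -3.4]
(238, 43) mach [23.  -3.4 72. ] fromTCP [102.6  17.5  -3.4]
(311, 43) mach [ 23.  -34.4  72. ] fromTCP [102.6 -13.5  -3.4]
(204, 136) mach [-15.8  14.4  68. ] fromTCP [63.7 35.2 -7.4]
(331, 136) mach [-15.9 -45.   68. ] fromTCP [ 63.7 -24.2  -7.4]
(317, 136) mach [-15.9 -38.5  68. ] fromTCP [ 63.7 -17.6  -7.4]
```

```bash

python3 -m handwheel '[{"grip":1,"travel":[0.2,-0.08,0.1],"spin":0},{"grip":1,"travel":[0.2,0,0],"spin":0},{"grip":1,"travel":[0.1,0,0],"spin":0},{"grip":1,"travel":[0.1,0,0],"spin":0},{"grip":1,"travel":[0.1,0,0],"spin":0},{"grip":1,"travel":[0.1,0,0],"spin":0},{"grip":1,"travel":[0.1,0,0],"spin":0},{"grip":1,"travel":[0.1,0,0],"spin":0}]'
python3 -m handwheel '[{"grip":1,"travel":[0.1,0,0],"spin":0},{"grip":1,"travel":[0.1,0,0],"spin":0},{"grip":1,"travel":[0,0,0],"spin":0}]'
python3 - <<'E'
from h import *
import cv2
s=telemetry.get_state();im=viewer.capture('wrist')[:,:,::-1];cv2.imwrite('pics/w3.png',im)
hsv=cv2.cvtColor(im.copy(),cv2.COLOR_BGR2HSV)
m=(hsv[...,0]>8)&(hsv[...,0]<35)&(hsv[...,1]>110);m[:, :225]=0;m[:,325:]=0;m[240:]=0
r=np.where(m.sum(1)>30)[0];print(r.min(),r.max(),[(k,np.where(m[k])[0][[0,-1]]) for k in(r.min()+5,r.max()-5)])
Rm=R.from_euler('z',13.5,degrees=True).as_matrix()
for row in(r.min(),r.max()+1):
    w=ray('wrist',(275,row),.072,s);print((Rm.T@(w-[.601,-.0406,0])*1000).round(1),(Rm.T@(w-s['tcp_pos'])*1000).round(1))
E
```

```text
time_s: 7.32
tcp_pos: [0.5519, -0.0716, 0.072]
eef_rot: [-180.0, -0.0, 13.5]
contact_force: [-1.0, -0.8, -0.8]
gripper_width: 0.0005
gripper_force: 0.8
time_s: 7.7
tcp_pos: [0.5571, -0.0704, 0.0721]
eef_rot: [180.0, -0.0, 13.5]
contact_force: [-0.0, 1.0, -0.3]
gripper_width: 0.0004
gripper_force: 0.1
72 239 [(np.int64(77), array([242, 316])), (np.int64(234), array([246, 311]))]
[ 41.1 -16.9  72. ] [90.7  1.8 -0.1]
[-35.  -16.6  72. ] [14.6  2.1 -0.1]
```

```bash

python3 -m handwheel '[{"grip":1,"travel":[0.1,0,0],"spin":0},{"grip":1,"travel":[0.1,0,0],"spin":0},{"grip":1,"travel":[0.06,0,0],"spin":0},{"grip":1,"travel":[0.04,0,0],"spin":0},{"grip":1,"travel":[0,0,0],"spin":0}]'
python3 -m handwheel '[{"grip":1,"travel":[0.04,0,0],"spin":0},{"grip":1,"travel":[0,0,0],"spin":0}]'
```

```text
time_s: 8.38
tcp_pos: [0.5639, -0.0688, 0.0721]
eef_rot: [180.0, -0.0, 13.5]
contact_force: [-2.5, -1.4, 2.0]
gripper_width: 0.0003
gripper_force: 1.5
time_s: 8.62
tcp_pos: [0.5646, -0.0686, 0.072]
eef_rot: [-180.0, 0.0, 13.5]
contact_force: [-4.2, -1.6, 2.3]
gripper_width: 0.0001
gripper_force: 2.0
```

```bash

python3 -m handwheel '[{"grip":1,"travel":[0.04,0,0],"spin":0},{"grip":1,"travel":[0,0,0],"spin":0}]'
```

```text
time_s: 8.88
tcp_pos: [0.5647, -0.0686, 0.0719]
eef_rot: [-180.0, 0.1, 13.5]
contact_force: [-6.8, -1.6, 5.4]
gripper_width: 0.0006
gripper_force: 3.4
```

```bash

python3 -m handwheel '[{"grip":1,"travel":[0.04,0,0],"spin":0},{"grip":1,"travel":[0,0,0],"spin":0},{"grip":1,"travel":[0,0,0],"spin":0}]'
python3 -m handwheel '[{"grip":1,"travel":[-0.2,0,0],"spin":0},{"grip":1,"travel":[-0.4,0,0],"spin":0},{"grip":1,"travel":[-0.4,0,0],"spin":0},{"grip":1,"travel":[0,0,-1],"spin":0},{"grip":1,"travel":[0,0,-1],"spin":0},{"grip":1,"travel":[0,0,0],"spin":0}]'
python3 - <<'E'
from h import *
import cv2
s=telemetry.get_state();im=viewer.capture('wrist')[:,:,::-1].copy();cv2.imwrite('pics/w4.png',im)
np.savez('w4.npz',p=s['tcp_pos'],r=s['eef_rot'])
E
```

```text
time_s: 9.25
tcp_pos: [0.5648, -0.0686, 0.0718]
eef_rot: [-180.0, 0.2, 13.5]
contact_force: [-8.8, -1.6, 7.4]
gripper_width: 0.0004
gripper_force: 4.6
time_s: 10.0
tcp_pos: [0.5436, -0.0738, 0.1242]
eef_rot: [180.0, -0.3, 13.5]
contact_force: [0.4, 0.4, -0.3]
gripper_width: 0.0004
gripper_force: 0.0
```

View pics/w4.png

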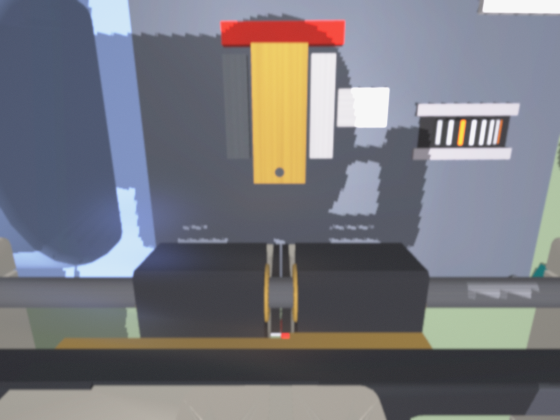

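The blank's far end butts on the stop's lower edge (row 44) and is square. The wheel bezel is at (468,132), with the jaw still open. Next, over the wheel.

```bash

python3 -m handwheel '[{"grip":1,"travel":[0.51,1,0],"spin":0},{"grip":1,"travel":[0.51,1,0],"spin":0},{"grip":1,"travel":[0.51,1,0],"spin":0},{"grip":1,"travel":[0.51,1,0],"spin":0},{"grip":1,"travel":[0.51,1,0],"spin":0},{"grip":1,"travel":[0,0,1],"spin":0},{"grip":1,"travel":[0,0,0.4],"spin":0},{"grip":1,"travel":[0,0,0],"spin":0}]'
python3 - <<'E'
from h import *
import cv2
s=telemetry.get_state();im=viewer.capture('wrist')[:,:,::-1].copy();cv2.imwrite('pics/w5.png',im)
np.savez('w5.npz',p=s['tcp_pos'],r=s['eef_rot'])
Rm=R.from_euler('z',13.5,degrees=True).as_matrix();print((Rm.T@(s['tcp_pos']-[.601,-.0406,0])*1000).round(1))
E
```

```text
time_s: 11.05
tcp_pos: [0.6326, -0.1804, 0.0858]
eef_rot: [-180.0, 0.1, 13.5]
contact_force: [-0.6, -0.6, -0.7]
gripper_width: 0.0004
gripper_force: 0.0
[  -2.  -143.3   85.8]
```

View pics/w5.png

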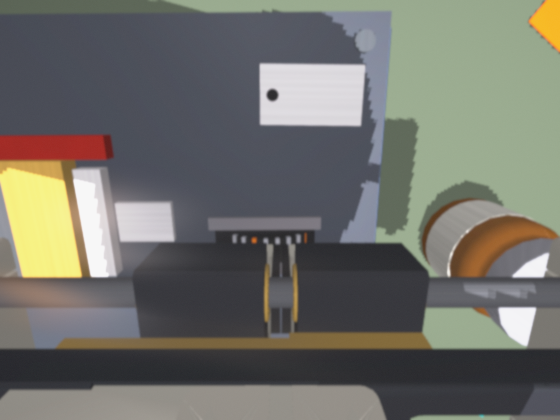

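```bash

python3 -m handwheel '[{"grip":1,"travel":[0.08,0,0.1],"spin":0},{"grip":1,"travel":[0,0,0.1],"spin":0},{"grip":1,"travel":[0,0,0.06],"spin":0},{"grip":1,"travel":[0,0,0],"spin":0},{"grip":1,"travel":[0,0,0],"spin":0}]'
```

```text
time_s: 11.72
tcp_pos: [0.6356, -0.1801, 0.0807]
eef_rot: [180.0, -0.0, 13.5]
contact_force: [0.0, -0.7, -0.2]
gripper_width: 0.0004
gripper_force: 0.0
```

```bash

python3 -m handwheel '[{"grip":1,"travel":[0,0,0.06],"spin":0},{"grip":1,"travel":[0,0,0],"spin":0},{"grip":1,"travel":[0,0,0],"spin":0}]'
```

```text
time_s: 12.1
tcp_pos: [0.6355, -0.1801, 0.079]
eef_rot: [-180.0, 0.0, 13.5]
contact_force: [-0.7, 0.8, 0.8]
gripper_width: 0.0005
gripper_force: 0.0
```

```bash

python3 -m handwheel '[{"grip":1,"travel":[0,0,0.06],"spin":0},{"grip":1,"travel":[0,0,0],"spin":0},{"grip":1,"travel":[0,0,0],"spin":0}]'
```

```text
time_s: 12.48
tcp_pos: [0.6357, -0.1802, 0.0777]
eef_rot: [180.0, -0.0, 13.5]
contact_force: [-0.3, 1.8, 1.5]
gripper_width: 0.0002
gripper_force: 0.6
```

```bash

python3 -m handwheel '[{"grip":1,"travel":[0,0,0.06],"spin":0},{"grip":1,"travel":[0,0,0],"spin":0},{"grip":1,"travel":[0,0,0],"spin":0}]'
```

```text
time_s: 12.85
tcp_pos: [0.6359, -0.1805, 0.0772]
eef_rot: [180.0, -0.0, 13.5]
contact_force: [-2.8, -0.4, 7.4]
gripper_width: 0.0004
gripper_force: 3.9
```

```bash

python3 -m handwheel '[{"grip":1,"travel":[0,-0.1,0],"spin":0},{"grip":1,"travel":[0,-0.1,0],"spin":0},{"grip":1,"travel":[0,-0.1,0],"spin":0},{"grip":1,"travel":[0,0,0],"spin":0}]'
python3 - <<'E'
from h import *
import cv2
s=telemetry.get_state();im=viewer.capture('wrist')[:,:,::-1].copy();cv2.imwrite('pics/w6.png',im)
for r in (190,200,210): print(im[r,60:125].max(1).tolist())
E
```

```text
time_s: 13.35
tcp_pos: [0.6343, -0.1738, 0.078]
eef_rot: [179.9, -0.1, 13.5]
contact_force: [-3.5, -3.6, 11.5]
gripper_width: 0.0003
gripper_force: 5.8
[224, 223, 222, 222, 222, 221, 215, 191, 163, 149, 148, 148, 149, 151, 158, 189, 221, 229, 229, 229, 229, 228, 228, 229, 229, 229, 228, 229, 230, 230, 228, 227, 226, 227, 229, 230, 229, 228, 226, 226, 227, 227, 226, 217, 184, 156, 148, 148, 146, 147, 145, 138, 123, 111, 108, 107, 107, 107, 107, 107, 106, 107, 107, 106, 107]
[247, 247, 247, 247, 247, 247, 247, 247, 247, 241, 196, 169, 166, 166, 166, 173, 209, 245, 247, 247, 247, 247, 247, 247, 247, 247, 247, 242, 233, 232, 232, 232, 231, 229, 229, 230, 231, 232, 231, 229, 228, 228, 229, 228, 225, 209, 178, 162, 159, 159, 158, 156, 154, 145, 131, 123, 122, 121, 121, 119, 119, 118, 117, 118, 118]
[247, 247, 247, 247, 247, 247, 247, 247, 247, 247, 247, 238, 196, 182, 182, 181, 182, 188, 224, 246, 247, 247, 247, 247, 247, 247, 247, 247, 247, 245, 239, 235, 234, 234, 233, 232, 232, 233, 234, 234, 233, 231, 230, 231, 231, 230, 223, 200, 178, 171, 170, 169, 170, 167, 161, 150, 140, 137, 137, 136, 138, 139, 139, 138, 138]
```

```bash
cat >> h.py <<'E'
import cv2
Rm=R.from_euler('z',13.5,degrees=True).as_matrix()
def jaw(x=.015):
    s=telemetry.get_state();im=viewer.capture('wrist');g=cv2.cvtColor(im,cv2.COLOR_RGB2GRAY).astype('f4')
    T=np.eye(4);T[:3,:3]=R.from_euler('xyz',s['eef_rot'],degrees=True).as_matrix();T[:3,3]=s['tcp_pos'];k=viewer.calibration('wrist');T=np.linalg.inv(T@k['T_tool_cam'])
    ys=np.arange(-.062,-.024,.00025)
    P=np.array([Rm@[x,y,.068]+[.601,-.0406,0] for y in ys]);C=P@T[:3,:3].T+T[:3,3]
    u=(k['fx']*C[:,0]/C[:,2]+k['cx']).astype('f4');v=(k['fy']*C[:,1]/C[:,2]+k['cy']).astype('f4')
    q=cv2.remap(g,u[None],v[None],1)[0];q=cv2.GaussianBlur(q[None],(5,1),0)[0];d=np.gradient(q)
    pk=[(round(float(ys[i]*1e3),1),int(d[i]*10)) for i in range(1,len(d)-1) if abs(d[i])>3 and abs(d[i])>=abs(d[i-1]) and abs(d[i])>abs(d[i+1])]
    m=Rm.T@(s['tcp_pos']-[.601,-.0406,0])*1e3
    print('tcp',m.round(1),'edges',pk, 'uv',u[0],v[0],u[-1])
    cv2.imwrite('pics/last.png',im[:,:,::-1])
E
python3 -m handwheel '[{"grip":1,"travel":[0,-0.1,0],"spin":0},{"grip":1,"travel":[0,-0.1,0],"spin":0},{"grip":1,"travel":[0,0,0],"spin":0}]'
python3 -c "
from h import *
jaw()"
```

```text
time_s: 13.78
tcp_pos: [0.6332, -0.1689, 0.0781]
eef_rot: [179.9, -0.1, 13.5]
contact_force: [-4.1, -2.8, 13.6]
gripper_width: 0.0003
gripper_force: 6.3
tcp [   1.3 -132.3   78.1] edges [(-54.2, -178), (-52.7, 32), (-49.5, 130), (-35.0, -174), (-32.5, 173)] uv 143.2291 234.6194 70.02864
```

```bash

python3 -m handwheel '[{"grip":1,"travel":[0,-0.1,-0.02],"spin":0},{"grip":1,"travel":[0,-0.1,0],"spin":0},{"grip":1,"travel":[0,0,0],"spin":0}]'
python3 -c "
from h import *
jaw()"
```

```text
time_s: 14.2
tcp_pos: [0.6319, -0.1637, 0.078]
eef_rot: [179.9, -0.1, 13.5]
contact_force: [-1.7, -1.1, 8.2]
gripper_width: 0.0002
gripper_force: 4.3
tcp [   1.3 -126.9   78. ] edges [(-53.2, -168), (-51.7, 31), (-48.7, 136), (-34.2, -152), (-32.2, 83), (-28.2, 81)] uv 153.57494 234.702 80.36909
```

```bash

python3 -m handwheel '[{"grip":1,"travel":[0,0,-0.24],"spin":0},{"grip":1,"travel":[0,0.36,0],"spin":0},{"grip":1,"travel":[0,0.36,0],"spin":0},{"grip":1,"travel":[0,0,0.12],"spin":0},{"grip":1,"travel":[0,0,0.08],"spin":0},{"grip":1,"travel":[0,0,0.04],"spin":0},{"grip":1,"travel":[0,0,0],"spin":0}]'
python3 -c "
from h import *
jaw()"
```

```text
time_s: 15.12
tcp_pos: [0.6358, -0.1812, 0.0779]
eef_rot: [179.9, -0.0, 13.5]
contact_force: [-3.1, -1.9, 10.1]
gripper_width: 0.0007
gripper_force: 5.0
tcp [   1.  -144.8   77.9] edges [(-53.7, -128), (-48.7, 176), (-34.0, -236), (-31.7, 178)] uv 118.78471 234.18138 45.48232
```

```bash

python3 -m handwheel '[{"grip":1,"travel":[0,-0.1,0],"spin":0},{"grip":1,"travel":[0,-0.1,0],"spin":0},{"grip":1,"travel":[0,-0.1,0],"spin":0},{"grip":1,"travel":[0,0,0],"spin":0}]'
python3 -c "
from h import *
jaw()"
```

```text
time_s: 15.68
tcp_pos: [0.6342, -0.1745, 0.0788]
eef_rot: [179.9, -0.0, 13.5]
contact_force: [-4.6, -4.2, 15.4]
gripper_width: 0.0002
gripper_force: 7.3
tcp [   1.  -137.9   78.8] edges [(-52.5, -142), (-47.7, 110), (-40.7, 36), (-33.0, -200), (-31.2, 167)] uv 132.76831 233.59647 59.743523
```

```bash

python3 -m handwheel '[{"grip":1,"travel":[0,-0.1,-0.03],"spin":0},{"grip":1,"travel":[0,-0.1,-0.01],"spin":0},{"grip":1,"travel":[0,-0.1,-0.01],"spin":0},{"grip":1,"travel":[0,0,0],"spin":0}]'
python3 -c "
from h import *
jaw()"
```

```text
time_s: 16.23
tcp_pos: [0.6322, -0.1665, 0.079]
eef_rot: [179.9, -0.0, 13.5]
contact_force: [-3.1, -1.1, 9.3]
gripper_width: 0.0004
gripper_force: 4.5
tcp [   1.  -129.8   79. ] edges [(-51.0, -165), (-46.2, 126), (-32.0, -149), (-30.0, 171)] uv 148.7636 233.39078 75.921684
```

```bash

python3 -m handwheel '[{"grip":1,"travel":[0,0,-0.24],"spin":0},{"grip":1,"travel":[0,0.32,0],"spin":0},{"grip":1,"travel":[0,0.32,0],"spin":0},{"grip":1,"travel":[0,0,0.12],"spin":0},{"grip":1,"travel":[0,0,0.08],"spin":0},{"grip":1,"travel":[0,0,0.04],"spin":0},{"grip":1,"travel":[0,0,0],"spin":0}]'
python3 -c "
from h import *
jaw()"
python3 -m handwheel '[{"grip":1,"travel":[0,-0.1,0],"spin":0},{"grip":1,"travel":[0,-0.1,0],"spin":0},{"grip":1,"travel":[0,0,0],"spin":0}]'
python3 -c "
from h import *
jaw()"
```

```text
time_s: 17.15
tcp_pos: [0.6359, -0.1818, 0.0786]
eef_rot: [180.0, -0.0, 13.5]
contact_force: [-2.6, -0.5, 6.7]
gripper_width: 0.0002
gripper_force: 3.1
tcp [   1.  -145.5   78.6] edges [(-51.2, -109), (-46.7, 195), (-31.7, -244), (-29.5, 173)] uv 118.07142 233.65807 45.081554
time_s: 17.58
tcp_pos: [0.6349, -0.1775, 0.0791]
eef_rot: [179.9, -0.0, 13.5]
contact_force: [-2.7, -2.7, 8.6]
gripper_width: 0.0004
gripper_force: 4.5
tcp [   1.  -141.    79.1] edges [(-50.5, -126), (-45.7, 110), (-31.2, -199), (-29.2, 162)] uv 127.19014 233.27365 54.365498
```

```bash

python3 -m handwheel '[{"grip":1,"travel":[0,-0.1,0],"spin":0},{"grip":1,"travel":[0,-0.1,0],"spin":0},{"grip":1,"travel":[0,0,0],"spin":0}]'
python3 -c "
from h import *
jaw()"
```

```text
time_s: 18.0
tcp_pos: [0.6337, -0.1728, 0.0794]
eef_rot: [179.9, -0.0, 13.5]
contact_force: [-4.0, -4.2, 10.6]
gripper_width: 0.0006
gripper_force: 5.3
tcp [   0.9 -136.2   79.4] edges [(-49.7, -108), (-45.7, 110), (-31.2, -206), (-29.2, 159)] uv 136.60178 232.99303 63.873096
```

```bash

python3 -m handwheel '[{"grip":1,"travel":[0,-0.1,-0.01],"spin":0},{"grip":1,"travel":[0,-0.1,0],"spin":0},{"grip":1,"travel":[0,0,0],"spin":0}]'
python3 -c "
from h import *
jaw()"
```

```text
time_s: 18.42
tcp_pos: [0.6326, -0.1681, 0.0795]
eef_rot: [179.9, -0.0, 13.5]
contact_force: [-3.1, -3.3, 9.7]
gripper_width: 0.0004
gripper_force: 4.6
tcp [   1.  -131.3   79.5] edges [(-49.0, -118), (-45.7, 128), (-34.7, 39), (-31.2, -204), (-29.5, 171)] uv 146.08226 233.10231 73.405426
```

The jaw face has stalled while the foot keeps advancing (about 1.4 mm of spring, roughly 15 N), so it is clamped. Lift off and check.

```bash

python3 -m handwheel '[{"grip":1,"travel":[0,0,-0.2],"spin":0},{"grip":1,"travel":[0,0,-0.6],"spin":0},{"grip":1,"travel":[0,0,-1],"spin":0},{"grip":1,"travel":[-0.3,0,-1],"spin":0},{"grip":1,"travel":[-0.3,-1,-1],"spin":0},{"grip":1,"travel":[0,-1,0],"spin":0},{"grip":1,"travel":[0,-1,0],"spin":0},{"grip":1,"travel":[0,0,0],"spin":0}]'
python3 -m handwheel '[{"grip":1,"travel":[0,0,0],"spin":0},{"grip":1,"travel":[0,0,0],"spin":0}]'
python3 -c "
from h import *
jaw();jaw(-.005);jaw(.035)
im=cv2.imread('pics/last.png');print(im.shape)"
```

```text
time_s: 19.48
tcp_pos: [0.6003, -0.0961, 0.1742]
eef_rot: [-180.0, -0.1, 13.6]
contact_force: [0.8, -0.1, 0.6]
gripper_width: 0.0006
gripper_force: 0.0
time_s: 19.73
tcp_pos: [0.6005, -0.0981, 0.1731]
eef_rot: [180.0, 0.0, 13.5]
contact_force: [0.2, -0.2, 0.8]
gripper_width: 0.0001
gripper_force: 0.0
tcp [-14.  -55.8 173.1] edges [(-47.7, -151), (-46.0, 141), (-32.0, -56)] uv 287.7267 173.80583 239.39047
tcp [-14.  -55.8 173. ] edges [(-46.2, 142), (-31.7, -57)] uv 287.53583 198.55774 240.16833
tcp [-14.1 -55.8 172.9] edges [(-45.7, 169), (-31.7, -56)] uv 287.8235 147.73381 238.40791
(420, 560, 3)
```

View pics/last.png

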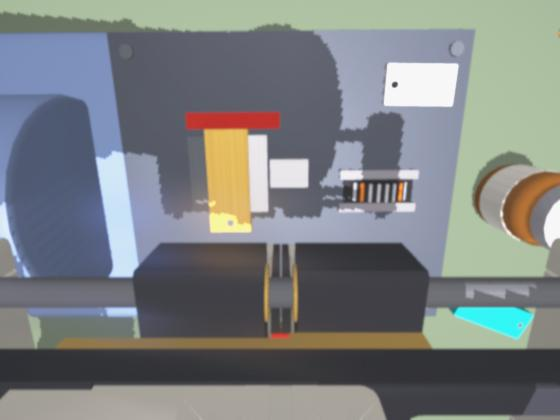

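Blank home, square and jaw tight against it, tag untouched. I'll check once from the wheel-side viewpoint that the spring compression held after release.

```bash

python3 -m handwheel '[{"grip":1,"travel":[0,1,0],"spin":0},{"grip":1,"travel":[0,1,0],"spin":0},{"grip":1,"travel":[0.3,1,1],"spin":0},{"grip":1,"travel":[0.3,0,1],"spin":0},{"grip":1,"travel":[0,0,1],"spin":0},{"grip":1,"travel":[0,0,0.5],"spin":0},{"grip":1,"travel":[0,0,0],"spin":0},{"grip":1,"travel":[0,0,0],"spin":0}]'
python3 -c "
from h import *
jaw()"
```

```text
time_s: 20.88
tcp_pos: [0.6331, -0.1671, 0.0867]
eef_rot: [180.0, -0.1, 13.5]
contact_force: [-0.2, 0.3, -0.1]
gripper_width: 0.0007
gripper_force: 0.0
tcp [   1.7 -130.5   86.7] edges [(-49.7, -119), (-45.7, 109), (-34.5, 32), (-31.2, -186), (-29.5, 147)] uv 153.06377 229.77226 83.37127
```

```bash

python3 -m handwheel '[{"grip":1,"travel":[0,0,-1],"spin":0},{"grip":1,"travel":[0,0,-1],"spin":0},{"grip":1,"travel":[0,0,-1],"spin":0},{"grip":1,"travel":[0,0,-1],"spin":0},{"grip":1,"travel":[0,0,0],"spin":0},{"grip":1,"travel":[0,0,0],"spin":0}]'
python3 -c "
from plant import close_job
print(close_job())"
```

```text
time_s: 21.68
tcp_pos: [0.6323, -0.1669, 0.186]
eef_rot: [-180.0, -0.0, 13.5]
contact_force: [0.3, 0.6, -0.4]
gripper_width: 0.0
gripper_force: 0.0
the job is handed in; nothing more can be done
None
```

The job is handed in (the hand-in returned no verdict): the blank is home against the stop and square, with the jaw clamping it at an estimated 10–12 N judged from the jaw spring's compression in the camera images; the arm is clear and the bystanders were not touched.

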